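# Clamp a wreath frame and hold it up on the cam lever

### The job

Get the wire wreath frame ready for tying: first wind the crank clockwise until the orange sprung pad presses the frame down firmly on the round table, then swing the cam lever by its red grip straight up to its highest lift point, so that the table raises the clamped frame. The lever springs back if let go, so finish while still holding the red grip there, and leave the spool, pine cone, mug and snips alone.

Things in the scene. Friction and masses are not known exactly. Their poses are not given: they have to be found in the camera images.
- stand: Fixed lifting clamp; origin at bench level under the centre of its round table, z up. Base plate 200 (x) x 340 (y) mm, centred at y -30. The round table (200 across, top 90 mm above the bench) rises up to 9 mm with the frame, blue clamp arm (post at y +121, top 172 mm high) and crank. The cam lever is at the -y end and swings parallel to this body's y-z plane.
- pad: Orange sprung clamp pad, round, 38 mm across, 8 mm thick, under the clamp arm at stand y +74 mm; origin at the centre of its underside. It comes down 2.5 mm per rad of crank; its spring gives 2.5 N at first touch and 2.5 N more per mm of further travel.
- frame: Loose wreath frame of dark steel wire lying flat on the round table: two rings of 5 mm wire, 170 and 126 mm across, joined by five crosspieces; 5 mm high; origin at the centre of its underside. It already lies under the pad and need not be touched.
- crank (a joint): Crank angle, rad, growing clockwise seen from above; vertical axis; starts between 0 and 1.8. At 0 the crank points along stand +x. The pad touches the frame at about 4.5; the end stop is at 6.2 (pad force then about 13 N). Friction holds it where it is left; turning takes about 2 to 4 N at the handle.
- crank_axis (a point): Point on the crank's vertical axis, level with the middle of the crank handle.
- crank_knob (a point): Middle of the crank's handle: a black upright cylinder 18 mm across and 50 mm tall that spins freely on its pin, 45 mm from the crank axis; 213 mm above the bench at rest. The crank bar's top is 25 mm below this point; free all round.
- lever (a joint): Cam lever angle, rad: 0 = at rest, leaning outward (to stand -y) 40 degrees above level; 0.873 = straight up, highest lift (9 mm); beyond, up to 1.5, it leans toward the round table and the lift falls again. A spring and the table's weight drive it back to 0: about 3 N at the grip at the start, 2 N at the top.
- lever_pivot (a point): Point on the lever's level hinge axis (parallel to stand x), in the plane in which the lever's rod swings; 36 mm above the bench.
- lever_grip (a point): Centre of the lever's red grip, 125 mm from point lever_pivot; 116 mm above the bench at rest, 161 mm when the lever is straight up. Free on all sides but the rod's.
- lever_handle: The red grip to hold the lever by: a cross cylinder 26 mm thick and 40 mm long, parallel to the lever's hinge axis (stand x), at the end of a 12 mm steel rod; it spins freely on its pin. Origin at its centre.
- spool: Bystander: green spool, 64 mm across, 50 mm tall; origin at its underside.
- cone: Bystander: brown pine cone, 56 mm across, 68 mm tall; origin at its underside.
- mug: Bystander: white mug, 76 mm across, 85 mm tall; origin at its underside.
- snips: Bystander: snips with grey handles, 165 mm long, 72 mm wide, 16 mm high, lying flat; origin at the pivot, at bench level.

How it is judged:
On the way, in this order (a step that is already met when the one before it is completed fails the run):
1. the pad presses the frame down with more than 4 N while the lever is still down (contact force between pad and frame above 4 N and value of joint lever below 0.3 rad), for 0.3 s.
2. the lever is held straight up by the red grip, the clamped frame raised (contact force between pad and frame above 4 N and value of joint lever between 0.723 and 1.023 rad and z of frame in the frame of stand above 0.0975 m and contact force between the fingers and lever_handle above 0.5 N), for 0.3 s.
At the end, for the whole second after the job is handed in: Fingers hold the red grip (over 0.5 N) still, within 0.15 rad of straight up; the pad presses the frame with over 4 N; the frame has risen at least 7.5 of the 9 mm; the robot does not touch the frame; each bystander is within 30 mm of its start (all of step 2 and velocity of joint lever between -0.1 and 0.1 rad/s and contact force between each of the fingers, the arm and frame below 0.5 N and distance of each of spool, cone, mug, snips from where it was at the start of the episode below 0.03 m); the arm keeps its last pose, push and grip.
It fails at once if the spool is moved by more than 30 mm (distance of spool from where it was at the start of the episode above 0.03 m).
It fails at once if the cone is moved by more than 30 mm (distance of cone from where it was at the start of the episode above 0.03 m).
It fails at once if the mug is moved by more than 30 mm (distance of mug from where it was at the start of the episode above 0.03 m).
It fails at once if the snips is moved by more than 30 mm (distance of snips from where it was at the start of the episode above 0.03 m).
It also fails if it takes over 64 s, if anything falls off the work surface, if the arm or the gripper's body presses on something with over 40 N, if the wrist force passes 120 N, or if a joint passes its speed limit or range.

### The arm

A 6-joint arm with a two-finger parallel gripper is mounted at the origin on the work surface. World frame = base frame: x ahead of the robot, y to its left, z up, the work surface at z = 0. Lengths are in m, angles in rad, forces in N, time in s.
With the tool pointing down it reaches from about 0.35 to 0.775 m from the base axis. Payload 5.5 kg.
Tool frame: the origin (TCP) lies at the centre of the arm's flange, where the gripper is bolted on; the fingertips stand 173 mm ahead of it and the grasp point (between the pads) lies r.tcp_to_grasp ahead of it (r.tcp_to_grasp is the distance from the TCP to the grasp point, in m); z points along the fingers, y is the direction in which the jaws open and shut (so a half turn about z gives the same grasp; the last joint's range is limited). The gripper opens to 85 mm and grips with 20 to 120 N. Pads are 22 mm wide; open, the fingers measure 114 mm over their backs; the gripper's body (76 mm by 85 mm) begins 54 mm behind the grasp point. The pads swing forward as they close: fully open they stand 13 mm farther back than shut.
Start: joints at [-1.435, 0.313, 0.046, 1.304, 0, 1.431], TCP at [0.157, -0.553, 0.405] pointing down, gripper open.
Joint ranges: [-2.76, 2.76], [-0.86, 1.69], [-1.03, 1.26], [-2.2, 2.34], [-1.47, 1.5], [-3.14, 3.14]. Speed limits (rad/s): [2.57, 2.57, 3.14, 3.14, 3.14, 3.14].

### API

Orientations are given as a 3x3 rotation matrix whose columns are the frame's x, y, z axes.
In Python, from cell import r gives the robot as it stands. The module is installed in compiled form; this text tells all that it offers. Calls block until the motion is done:
- r.reach(position, orientation): joint-space move of the TCP to a pose.
- r.movel(position, rotation=None, vel=0.15, guard=None): straight line of the TCP; rotation=None keeps the orientation; vel is the mean speed in m/s. With guard (N) it stops when the force on the tool has changed by that much, and returns True; else False.
- r.goto_joints(angles): joint-space move.
- r.gripper_open() and r.grasp(strength=None): open the fingers fully, or close them until they stop; strength is the grip in N (None keeps the last).
- r.pause(seconds).
- r.inverse_kinematics(position, orientation): joint angles nearest the present ones, or None.
- r.get_image(name): name is "side" or "top" or "wrist"; returns a dict with "color" (420x560x3 uint8, red, green, blue), "z_map" (420x560 float32, m along the optical axis (not along the pixel's ray), 0 where there is no reading), "K" (3x3 intrinsics, pixels), "R" (3x3) and "t" (3): a world point X has camera coordinates R X + t. Camera axes: x right, y down, z forward; pixel columns grow to the right and rows downward; lengths in m; the calibration is good to about 2 mm. A picture is of the moment at which its call begins.
A pose or a line that the arm cannot do raises r.MotionError and nothing moves.
- r.job_done(): hands the job in, once; it reports no verdict.
Trained networks look in a picture, given as the dict that the camera call returned (one of the last four; its "shot" number tells which), for a name from the list of things; names that differ only in an ending like _2 or _b are one class to them, and where a whole thing is asked for, a point or a joint stands for the part that bears it (a point fixed in the world has none). Each returns a list of dicts, best first, with "p" (0 to 1); they miss things now and then, are a little off and sometimes report something else, mostly with a low value. They report only what shows in the picture. A call takes as long as a camera call.
- r.spot_in(picture, thing): "bbox" ([left, top, right, bottom] in pixels, round what is visible of it).
- r.pinpoint(picture, thing): "location" ([column, row] in pixels: a listed point, or the origin of a listed thing).
Readings, each from a call of its own:
- r.read_time_s(): time.
- r.read_q(): joint angles.
- r.read_joint_velocities(): joint speeds.
- r.read_joint_efforts(): joint torques, N m.
- r.read_eef_pos(): TCP position.
- r.read_tool_rot(): TCP orientation.
- r.read_contact_force(): force on the tool from outside, world axes, zero at the start.
- r.read_torque(): the same for the moment, N m.
- r.read_opening(): opening from 0.0 (shut) to 1.0 (fully open).
Only numpy, scipy, OpenCV 4.12 (cv2) and the standard library are available. Lean on these libraries where they do the work, as an engineer would, in place of code of your own. Each camera call takes 0.05 s, during which the arm holds its last target.

## Working session

There is one attempt and no reset: what is moved stays moved. The work goes in short steps, each a Python script; the robot and the scene stay as the last script left them, time stands still between calls to the robot, and variables do not carry over. Pictures are saved under pics/ and viewed, and the job is handed in when it is done.

```bash
mkdir -p pics
cat > h.py <<'E'
import numpy as np, cv2
from cell import r
def save(im,n): cv2.imwrite('pics/'+n,im["color"][:,:,::-1])
def ray(im,px):
    K,R,t=im["K"],np.array(im["R"]),np.array(im["t"])
    d=R.T@(np.linalg.inv(K)@np.array([px[0],px[1],1.0])); o=-R.T@t
    return o,d/np.linalg.norm(d)
def tri(obs):
    A=np.zeros((3,3));b=np.zeros(3)
    for im,px in obs:
        o,d=ray(im,px);P=np.eye(3)-np.outer(d,d);A+=P;b+=P@o
    X=np.linalg.solve(A,b)
    res=[np.linalg.norm((np.eye(3)-np.outer(d,d))@(X-o)) for o,d in (ray(*q) for q in obs)]
    return X,max(res)
def deproj(im,px):
    u,v=int(round(px[0])),int(round(px[1]));z=np.median(im["z_map"][v-1:v+2,u-1:u+2])
    return np.array(im["R"]).T@(np.linalg.inv(im["K"])@np.array([px[0],px[1],1.0])*z-np.array(im["t"]))
def proj(im,X):
    p=im["K"]@(np.array(im["R"])@X+np.array(im["t"]));return p[:2]/p[2]
E
python3 - <<'E'
from h import *
ims={n:r.get_image(n) for n in("side","top","wrist")}
for n,i in ims.items(): save(i,n+'0.png'); print(n,-np.array(i["R"]).T@i["t"])
for th in ["stand","crank_axis","crank_knob","lever_pivot","lever_grip","pad","frame","spool","cone","mug","snips"]:
    ob=[]
    for n in("side","top","wrist"):
        l=r.pinpoint(ims[n],th)
        if l:
            print(th,n,np.round(l[0]["location"],1),round(l[0]["p"],2),np.round(deproj(ims[n],l[0]["location"]),3))
            if l[0]["p"]>.4: ob.append((ims[n],l[0]["location"]))
    if len(ob)>1: X,e=tri(ob);print('   TRI',np.round(X,4),round(e,4))
print(r.tcp_to_grasp,r.read_time_s())
E
```

```text
side [ 0.45346521 -0.52827252  0.73178757]
top [0.4720052  0.0572022  0.90828803]
wrist [ 0.23826021 -0.52963065  0.37307   ]
stand side [263.8 237.4] 0.74 [0.537 0.016 0.092]
stand top [258.8 231.4] 0.76 [0.533 0.097 0.089]
   TRI [ 0.5451  0.1013 -0.0073] 0.0051
crank_axis side [263.9 146. ] 0.78 [0.571 0.185 0.192]
crank_axis top [208.4 206.9] 0.92 [0.569 0.178 0.191]
   TRI [0.5692 0.1766 0.198 ] 0.0008
crank_knob side [258.7 154.8] 0.83 [0.551 0.128 0.215]
crank_knob top [232.4 216.7] 0.63 [0.546 0.132 0.236]
   TRI [0.5507 0.1346 0.2096] 0.0012
lever_pivot side [231.8 273.7] 0.83 [ 0.463 -0.029  0.051]
lever_pivot top [369.9 277.7] 0.7 [ 0.441 -0.106  0.127]
   TRI [ 0.4515 -0.1019  0.1513] 0.0097
lever_grip side [217.4 290.3] 0.96 [ 0.433 -0.112  0.124]
lever_grip top [368.2 282.1] 0.74 [ 0.433 -0.103  0.128]
   TRI [ 0.4323 -0.1056  0.1142] 0.0
pad side [264.8 182.3] 0.52 [0.567 0.162 0.109]
pad top [215.9 214.4] 0.48 [0.557 0.166 0.185]
   TRI [0.5688 0.1797 0.0928] 0.0011
frame side [194.3 212.4] 0.67 [0.398 0.197 0.013]
frame top [273.9 159.2] 0.62 [0.686 0.065 0.049]
   TRI [0.5221 0.0275 0.2434] 0.1175
spool side [331.  235.6] 0.74 [0.694 0.048 0.025]
spool top [271.4 158. ] 0.98 [0.689 0.07  0.049]
   TRI [ 0.7027  0.0709 -0.0032] 0.001
cone side [336.3 287.7] 0.88 [ 0.661 -0.093  0.035]
cone top [335.9 171.4] 0.83 [ 0.656 -0.062  0.056]
   TRI [ 0.6699 -0.0705 -0.0014] 0.002
mug side [333.1 203.4] 0.64 [0.723 0.13  0.041]
mug top [228.  137.4] 0.69 [0.749 0.166 0.004]
   TRI [0.743  0.1662 0.0041] 0.0055
snips side [193.3 211.1] 0.8 [0.395 0.204 0.011]
snips top [203.1 297.9] 0.63 [0.403 0.219 0.015]
   TRI [ 0.3974  0.2228 -0.0079] 0.0035
0.1547 1.8
```

View pics/side0.png

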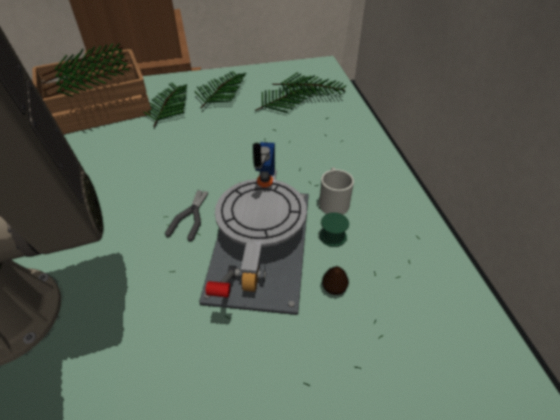

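View pics/top0.png

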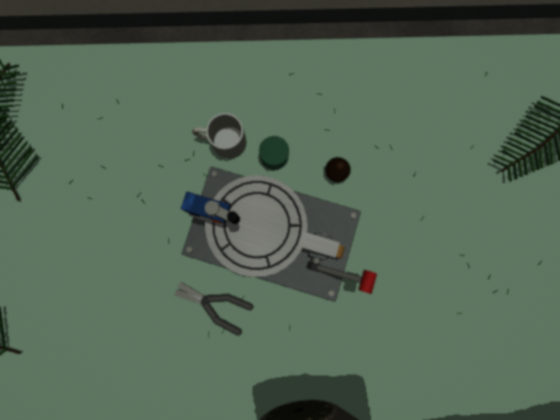

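The top view shows the stand with its +y end to the left. The crank knob is at (233,217), pointing roughly along stand −y. The red grip is at (368,282), and the bystanders are clear of both. Next I'll refine the stand yaw and key points with wrist views.

Run:
```python
from h import *
R0=r.read_tool_rot();print(np.round(R0,3))
yaw=np.radians(-18)
sx=np.array([np.cos(yaw),np.sin(yaw),0])
def Rt(s):
    y=s*sx;z=np.array([0,0,-1.]);return np.c_[np.cross(y,z),y,z]
for s in(1,-1):
    for p in ([.551,.135,.37],[.57,.177,.37],[.43,-.105,.27],[.46,-.015,.32]): print(s,p,np.round(r.inverse_kinematics(p,Rt(s)),2) if r.inverse_kinematics(p,Rt(s)) is not None else None)
im=r.get_image("wrist");print(np.round(R0.T@(-np.array(im["R"]).T@im["t"]-r.read_eef_pos()),3),np.round(np.array(im["R"])@R0,2))
# bolts in top
im=r.get_image("top");
for p in [(213,174),(190,249),(332,292),(353,215)]: 
    o,d=ray(im,p);print(np.round(o+d*(.012-o[2])/d[2],4),np.round(deproj(im,p),3))
for p in [(340,250),(320,243),(313,265),(350,275),(330,268)]:print(p,np.round(deproj(im,p),3))
```

```text
[[ 0.962  0.272  0.   ]
 [ 0.272 -0.962 -0.   ]
 [-0.     0.    -1.   ]]
1 [0.551, 0.135, 0.37] [ 0.1   0.31 -0.04  1.22  0.    1.98]
1 [0.57, 0.177, 0.37] [0.17 0.37 0.04 1.24 0.   2.05]
1 [0.43, -0.105, 0.27] [-0.42  0.15 -0.51  0.91  0.    1.46]
1 [0.46, -0.015, 0.32] [-0.21  0.14 -0.39  1.04  0.    1.68]
-1 [0.551, 0.135, 0.37] [ 0.1   0.31 -0.04  1.22  0.   -1.16]
-1 [0.57, 0.177, 0.37] [ 0.17  0.37  0.04  1.24  0.   -1.09]
-1 [0.43, -0.105, 0.27] [-0.42  0.15 -0.51  0.91  0.   -1.68]
-1 [0.46, -0.015, 0.32] [-0.21  0.14 -0.39  1.04  0.   -1.46]
[ 0.085 -0.     0.031] [[-0.    1.    0.  ]
 [-0.94 -0.   -0.33]
 [-0.33 -0.    0.94]]
[0.6653 0.1979 0.012 ] [0.664 0.197 0.018]
[0.5046 0.247  0.012 ] [0.504 0.246 0.018]
[ 0.4086 -0.0501  0.012 ] [ 0.409 -0.049  0.018]
[ 0.5692 -0.1011  0.012 ] [ 0.569 -0.1    0.017]
(340, 250) [ 0.494 -0.062  0.072]
(320, 243) [ 0.508 -0.021  0.089]
(313, 265) [ 0.466 -0.009  0.047]
(350, 275) [ 0.446 -0.075  0.096]
(330, 268) [ 0.459 -0.042  0.063]
```

```bash
cat >> h.py <<'E'
yaw=np.radians(-17.6)
sx=np.array([np.cos(yaw),np.sin(yaw),0]); sy=np.array([-np.sin(yaw),np.cos(yaw),0])
def Rt(s):
    y=s*sx;z=np.array([0,0,-1.]);return np.c_[np.cross(y,z),y,z]
RT=Rt(-1)
def look(tag,things,poses):
    ob={t:[] for t in things}
    for k,p in enumerate(poses):
        r.reach(p,RT); r.pause(.3)
        im=r.get_image("wrist");save(im,f'{tag}{k}.png')
        for t in things:
            l=r.pinpoint(im,t)
            if l:
                print(k,t,np.round(l[0]["location"],1),round(l[0]["p"],2),np.round(deproj(im,l[0]["location"]),4) if 1<l[0]["location"][0]<558 and 1<l[0]["location"][1]<418 else '')
                if l[0]["p"]>.4: ob[t].append((im,l[0]["location"]))
    for t in things:
        if len(ob[t])>1: X,e=tri(ob[t]);print(t,np.round(X,4),round(e,4))
E
python3 - <<'E'
from h import *
r.reach([.40,-.1,.47],RT)
look('lev',["lever_grip","lever_pivot","lever_handle"],[[.40,-.1,.47],[.46,-.06,.47]])
look('crk',["crank_knob","crank_axis"],[[.53,.10,.50],[.57,.16,.46]])
print(r.read_time_s())
E
```

```text
0 lever_grip [248.9 190.4] 0.63 [ 0.4304 -0.1048  0.1285]
0 lever_pivot [254.8 236.5] 0.73 [ 0.4595 -0.0187  0.0487]
0 lever_handle [245.7 191.3] 0.68 [ 0.4341 -0.1048  0.1284]
1 lever_grip [288.4 139.1] 0.63 [ 0.4339 -0.1037  0.1281]
1 lever_pivot [285.5 198.9] 0.96 [ 0.4611 -0.0192  0.0484]
1 lever_handle [287.3 139.1] 0.76 [ 0.435  -0.1041  0.1281]
lever_grip [ 0.4336 -0.1015  0.1129] 0.0006
lever_pivot [ 0.4612 -0.0168  0.0427] 0.0007
lever_handle [ 0.435  -0.1036  0.1234] 0.0001
0 crank_knob [269.5 239.4] 0.95 [0.5454 0.1245 0.2288]
0 crank_axis [260.9 281.5] 0.88 [0.5813 0.1972 0.1712]
1 crank_knob [296.5 178.4] 0.75 [0.547  0.1276 0.2381]
1 crank_axis [283.6 231.1] 0.78 [0.5715 0.1808 0.191 ]
crank_knob [0.5482 0.1345 0.2078] 0.0011
crank_axis [0.5685 0.1684 0.2196] 0.0003
8.25
```

```bash
cd pics; python3 -c "
import cv2,numpy as np
a=[cv2.resize(cv2.imread(n+'.png'),(400,300)) for n in('lev0','lev1','crk0','crk1')]
cv2.imwrite('m1.png',np.vstack([np.hstack(a[:2]),np.hstack(a[2:])]))"
```

```text
(no output)
```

View pics/m1.png

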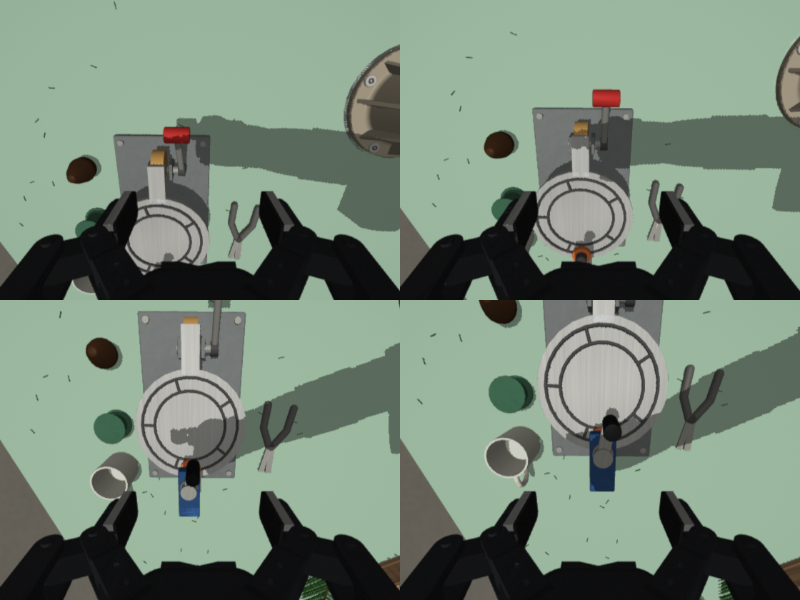

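The wrist views show the knob at about (612,424) in the lower right tile, pointing toward the table, with the grip and rod unobstructed. Next I'll check the points at their known heights.

Run:
```python
from h import *
def atz(im,px,z): o,d=ray(im,px);return o+d*(z-o[2])/d[2]
ims=[r.get_image(n) for n in("side","top","wrist")]
for t,z in(("crank_knob",.213),("crank_axis",.213),("lever_grip",.116),("lever_handle",.116),("lever_pivot",.036)):
  for i,n in zip(ims,"stw"):
    l=r.pinpoint(i,t)
    if l: print(t,n,np.round(l[0]["p"],2),np.round(atz(i,l[0]["location"],z),4))
# grey hub disc top in wrist crk1 (602,458 tile)->px
im=ims[2]; 
for p in [(283,221),(297,173),(298,180)]: print(p,np.round(deproj(im,p),4))
# cloud: knob top points and hub
z=im["z_map"];v,u=np.mgrid[0:420,0:560];P=np.stack([u,v,np.ones_like(u)],-1)@np.linalg.inv(im["K"]).T*z[...,None]
W=(P-im["t"])@np.array(im["R"])
for lo,hi in((.232,.244),(.185,.2)):
  m=(W[...,2]>lo)&(W[...,2]<hi)&(abs(W[...,0]-.56)<.06)&(abs(W[...,1]-.155)<.07)
  q=W[m];print(len(q),q.mean(0),q.min(0),q.max(0))
```

```text
crank_knob s 0.69 [0.5467 0.1298 0.213 ]
crank_knob t 0.64 [0.5421 0.1349 0.213 ]
crank_axis s 0.92 [0.5701 0.1557 0.213 ]
crank_axis t 0.96 [0.569  0.1786 0.213 ]
crank_axis w 0.64 [0.5705 0.1722 0.213 ]
lever_grip s 0.64 [ 0.4349 -0.1063  0.116 ]
lever_grip t 0.85 [ 0.4323 -0.1054  0.116 ]
lever_grip w 0.37 [0.5474 0.1562 0.116 ]
lever_handle s 0.66 [ 0.4303 -0.1031  0.116 ]
lever_handle t 0.71 [ 0.4359 -0.1049  0.116 ]
lever_pivot s 0.77 [ 0.4604 -0.0154  0.036 ]
lever_pivot t 0.81 [ 0.4674 -0.0145  0.036 ]
(283, 221) [0.5689 0.1715 0.1916]
(297, 173) [0.5455 0.1248 0.2365]
(298, 180) [0.5462 0.1292 0.2374]
561 [0.54795667 0.13165802 0.2372938 ] [0.53905857 0.1233368  0.23224782] [0.55675955 0.1413637  0.23949844]
990 [0.56517542 0.16395277 0.19026976] [0.53914151 0.12342319 0.18501691] [0.58059791 0.18435322 0.19994302]
```

```bash
cat >> h.py <<'E'
AX=np.array([.5688,.1722,0]); 
def kp(th,z=.3707): return AX+.045*(np.cos(th)*sx-np.sin(th)*sy)+[0,0,z]
E
python3 - <<'E'
from h import *
print(kp(1.74))
p=np.array([.548,.132,.44]);r.reach(p,RT)
p[2]=.3707
print(r.movel(p,vel=.1,guard=8))
r.grasp(30); r.pause(.2)
print(r.read_opening(),np.round(r.read_contact_force(),2),np.round(r.read_eef_pos(),4),r.read_time_s())
save(r.get_image("wrist"),'g0.png');save(r.get_image("side"),'g1.png')
for th in (1.85,2.0,2.2): 
    r.movel(kp(th),vel=.06);print(th,np.round(r.read_contact_force(),2),np.round(r.read_eef_pos()-kp(th),4))
print(r.read_time_s())
E
```

```text
[0.5481645 0.1322103 0.3707   ]
False
0.19995695332195318 [-0.48 -0.05  2.13] [0.548  0.132  0.3709] 11.1
1.85 [-1.12 -2.47  2.43] [-0.0002 -0.0001  0.0002]
2.0 [-3.23 -1.21  4.34] [-0.0004  0.0002  0.0001]
2.2 [-3.12 -1.35  4.94] [-0.0004  0.0003  0.0001]
12.0083
```

```bash
cd pics; python3 -c "
import cv2,numpy as np
a=[cv2.resize(cv2.imread(n+'.png'),(400,300)) for n in('g0','g1')]
cv2.imwrite('m2.png',np.hstack(a))"
```

```text
(no output)
```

View pics/m2.png

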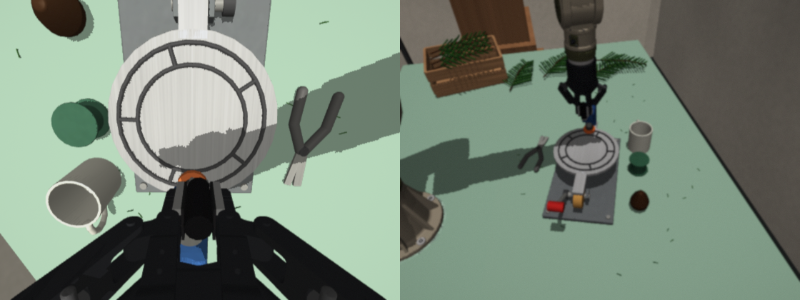

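```bash
python3 - <<'E'
from h import *
th=2.2
while th<6.05:
    th=min(th+.25,6.05)
    r.movel(kp(th),vel=.06);f=r.read_contact_force();print(round(th,2),np.round(f,2),np.round((r.read_eef_pos()-kp(th))*1000,1))
    if np.linalg.norm(f)>25: print('STOP');break
print(r.read_time_s(),r.read_opening())
save(r.get_image("wrist"),'h0.png');save(r.get_image("side"),'h1.png')
E
cd pics; python3 -c "
import cv2,numpy as np
a=[cv2.resize(cv2.imread(n+'.png'),(400,300)) for n in('h0','h1')]
cv2.imwrite('m3.png',np.hstack(a))"
```

```text
2.45 [-2.97  0.16  5.9 ] [-0.2  0.3  0. ]
2.7 [-3.87  0.81  5.2 ] [-0.1  0.2  0. ]
2.95 [-3.38  0.62  4.63] [0.  0.3 0. ]
3.2 [-2.13  2.14  5.09] [0.2 0.4 0.1]
3.45 [-1.51  1.4   4.9 ] [0.5 0.5 0.1]
3.7 [-0.57  2.73  3.81] [0.8 0.6 0.1]
3.95 [0.28 1.61 5.11] [1.1 0.4 0.1]
4.2 [0.43 1.56 3.88] [1.1 0.2 0.1]
4.45 [-0.06 -0.53  4.29] [ 1.1 -0.1  0. ]
4.7 [-0.11 -1.7   4.8 ] [ 1.1 -0.4 -0. ]
4.95 [-0.9  -1.83  4.96] [ 1.2 -0.8 -0. ]
5.2 [-1.75 -2.44  6.59] [ 1.1 -1.  -0.1]
5.45 [-2.48 -1.3   5.19] [ 0.8 -1.1 -0.1]
5.7 [-3.45 -1.45  5.67] [ 0.5 -1.  -0.1]
5.95 [-3.69 -0.66  6.95] [ 0.3 -0.8 -0.1]
6.05 [-4.76  0.27  6.37] [ 0.3 -0.4 -0.1]
17.2583 0.19947574485807862
```

View pics/m3.png

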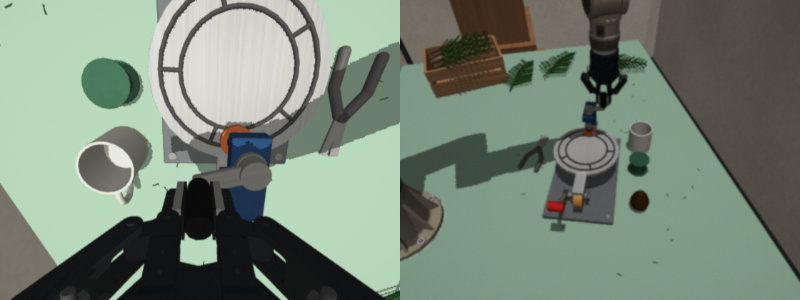

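Run:
```python
from h import *
r.gripper_open()
p=r.read_eef_pos();p[2]+=.07;r.movel(p,vel=.15)
r.reach([.455,-.05,.42],RT);r.pause(.3)
im=r.get_image("wrist");save(im,'k0.png')
for i,n in((im,'w'),(r.get_image("top"),'t')):
    c=i["color"].astype(int);m=((c[...,0]>90)&(c[...,1]<45)&(c[...,2]<45)).astype(np.uint8)
    m=cv2.erode(m,np.ones((2,2)));
    z=i["z_map"];v,u=np.mgrid[0:420,0:560];P=np.stack([u,v,np.ones_like(u)],-1)@np.linalg.inv(i["K"]).T*z[...,None]
    W=(P-i["t"])@np.array(i["R"]);m=(m>0)&(np.linalg.norm(W[...,:2]-[.434,-.104],axis=-1)<.05)
    q=W[m]; a=q@sx;b=q@sy
    print(n,len(q),'along sx',np.percentile(a,[1,50,99]),'sy',np.percentile(b,[1,50,99]),'z',np.percentile(q[:,2],[1,50,99]),'mid',sx*(np.percentile(a,1)+np.percentile(a,99))/2+sy*(np.percentile(b,1)+np.percentile(b,99))/2)
    rect=cv2.fitEllipse(np.c_[a,b].astype(np.float32)*1000) if len(q)>5 else None
    _,_,V=np.linalg.svd(q[:,:2]-q[:,:2].mean(0),full_matrices=False);print('axis yaw',np.degrees(np.arctan2(V[0,1],V[0,0])))
for s in ["lever_grip","lever_pivot"]: print(s,[(np.round(x["p"],2),np.round(deproj(im,x["location"]),4)) for x in r.pinpoint(im,s)[:1]])
print(r.read_time_s())
```

```text
w 483 along sx [0.42669245 0.44430604 0.46232882] sy [0.02125063 0.03757712 0.04348329] z [0.12104691 0.1253333  0.12845716] mid [ 0.43349019 -0.10355475  0.        ]
axis yaw 174.3664776534821Traceback (most recent call last):
  File "<stdin>", line 12, in <module>
    return _quantile_unchecked(
        a, q, axis, out, overwrite_input, method, keepdims, weights)
    return _ureduce(a,
                    func=_quantile_ureduce_func,
    ...<5 lines>...
                    overwrite_input=overwrite_input,
                    method=method)
    r = func(a, **kwargs)
    result = _quantile(arr,
                       quantiles=q,
    ...<2 lines>...
                       out=out,
                       weights=wgt)
    slices_having_nans = np.isnan(arr[-1, ...])
                                  ~~~^^^^^^^^^
IndexError: index -1 is out of bounds for axis 0 with size 0
```

View pics/k0.png

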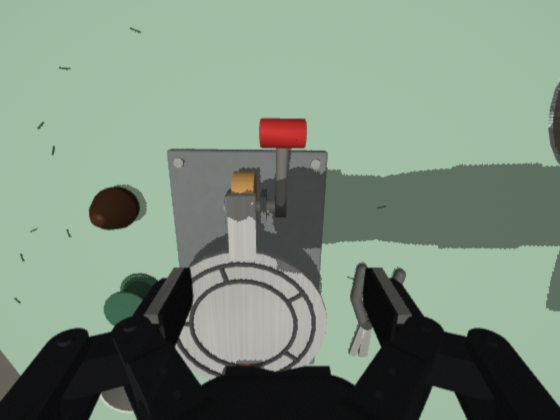

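The red grip is at (283,133), centred near (0.434, −0.104). Its rod runs back between where the fingers will go, so I'll grip it by its ends along stand x.

```bash
cat >> h.py <<'E'
G0=np.array([.4340,-.1040,.116])
PIV=G0+.125*np.cos(np.radians(40))*sy; PIV[2]=.116-.125*np.sin(np.radians(40))
H=.150
def lp(a):
    t=np.radians(40)+a
    return PIV+.125*(-np.cos(t)*sy+np.array([0,0,np.sin(t)]))+[0,0,H]
E
python3 - <<'E'
from h import *
print(np.round(lp(0),4),np.round(lp(.873),4),PIV)
p=lp(0)
r.reach(p+[0,0,.07],RT);print(r.movel(p,vel=.08,guard=8))
r.pause(.2);save(r.get_image("wrist"),'L0.png')
r.grasp(40);r.pause(.2)
print(r.read_opening(),np.round(r.read_contact_force(),2),np.round((r.read_eef_pos()-p)*1000,2),r.read_time_s())
save(r.get_image("wrist"),'L1.png');save(r.get_image("side"),'L2.png')
E
cd pics; python3 -c "
import cv2,numpy as np
a=[cv2.resize(cv2.imread(n+'.png'),(400,300)) for n in('L0','L1','L2')]
cv2.imwrite('m4.png',np.vstack([np.hstack(a[:2]),np.hstack([a[2],a[2]*0])]))"
```

```text
[ 0.434 -0.104  0.266] [ 0.463  -0.0127  0.3107] [ 0.4629536  -0.0127267   0.03565155]
False
0.4635138368852601 [-2.74 -0.6   3.46] [-0.13 -0.04  0.06] 22.5417
```

View pics/m4.png

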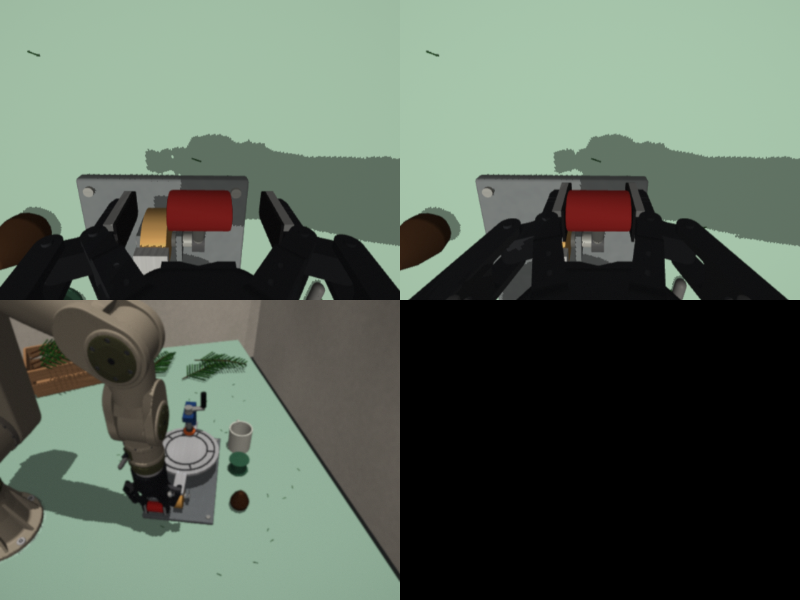

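The picture shows the grip centred between the pads and held by its ends. Opening is 39.4 mm, close to the 40 mm grip length. Now I'll swing it.

```bash
python3 - <<'E'
from h import *
for a in np.r_[np.arange(.1,.85,.1),.873]:
    r.movel(lp(a),vel=.05);f=r.read_contact_force();print(round(a,2),np.round(f,2),np.round((r.read_eef_pos()-lp(a))*1000,1),round(r.read_opening(),3))
    if np.linalg.norm(f)>30: print('STOP');break
r.pause(.5)
im=r.get_image("wrist");save(im,'M0.png');s=r.get_image("side");save(s,'M1.png');t=r.get_image("top");save(t,'M2.png')
for n,i in(('w',im),('s',s),('t',t)):
  for th in("lever_grip","lever_pivot","frame","spool","cone","mug","snips"):
    l=r.pinpoint(i,th)
    if l: print(n,th,round(l[0]["p"],2),np.round(l[0]["location"],0),np.round(deproj(i,l[0]["location"]),3))
for p in [(258,225),(240,215),(270,240)]: print('table top',np.round(deproj(t,p),4))
print(r.read_time_s(),np.round(r.read_contact_force(),2))
E
cd pics; python3 -c "
import cv2,numpy as np
a=[cv2.resize(cv2.imread(n+'.png'),(400,300)) for n in('M0','M1','M2')]
cv2.imwrite('m5.png',np.vstack([np.hstack(a[:2]),np.hstack([a[2],a[2]*0])]))"
```

```text
0.1 [-2.37 -4.02  0.73] [-0.1 -0.1 -0. ] 0.46
0.2 [-2.79 -3.82  1.9 ] [-0.  -0.2 -0. ] 0.461
0.3 [-3.28 -5.15  3.19] [-0.  -0.3  0.1] 0.459
0.4 [-3.14 -4.8   4.8 ] [ 0.  -0.3  0.1] 0.465
0.5 [-3.64 -4.84  5.62] [ 0.1 -0.2  0.2] 0.462
0.6 [-3.49 -3.45  6.93] [ 0.2 -0.1  0.4] 0.461
0.7 [-2.47 -2.74  5.7 ] [0.3 0.  0.5] 0.462
0.8 [-1.99 -1.55  6.94] [0.5 0.1 0.5] 0.461
0.87 [-1.16 -0.3   6.77] [0.6 0.2 0.5] 0.463
w lever_grip 0.58 [277. 296.] [ 0.462 -0.019  0.172]
w lever_pivot 0.74 [276. 205.] [ 0.463 -0.018  0.051]
w spool 0.76 [ 94. 318.] [0.687 0.052 0.019]
w cone 0.72 [ 61. 201.] [ 0.642 -0.072  0.032]
w mug 0.32 [278. 295.] [ 0.461 -0.019  0.172]
s lever_grip 0.8 [229. 233.] [ 0.468 -0.024  0.167]
s lever_pivot 0.61 [232. 272.] [ 0.464 -0.021  0.045]
s frame 0.26 [264. 178.] [0.567 0.165 0.119]
s spool 0.83 [331. 235.] [0.695 0.048 0.026]
s cone 0.75 [336. 290.] [ 0.661 -0.096  0.03 ]
s mug 0.91 [337. 206.] [0.732 0.127 0.033]
s snips 0.73 [223. 230.] [ 0.457 -0.018  0.171]
t lever_pivot 0.97 [315. 266.] [0.469 0.034 0.618]
t spool 0.91 [275. 158.] [0.689 0.063 0.051]
t cone 0.94 [336. 174.] [ 0.652 -0.064  0.049]
t mug 0.89 [229. 140.] [0.742 0.163 0.005]
t snips 0.94 [204. 300.] [0.398 0.217 0.015]
table top [0.5446 0.0979 0.0979]
table top [0.5647 0.1323 0.0987]
table top [0.5152 0.0753 0.0985]
27.875 [-1.72 -1.11  6.6 ]
```

View pics/m5.png

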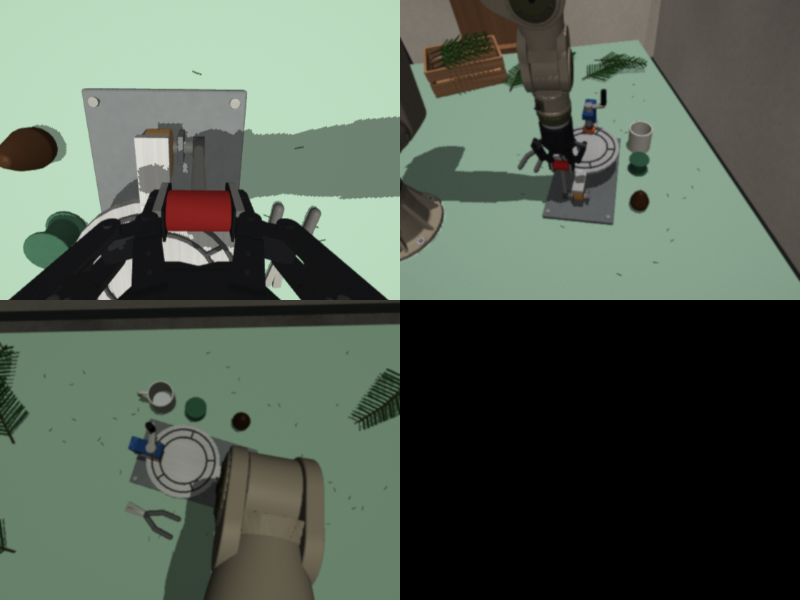

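The lever is upright with the grip held. The table top reads about 98.5 mm, roughly 9 mm up. The crank is still at its end position and the bystanders haven't moved, so I'm handing in.

Run:
```python
from h import *
print(r.read_opening(),np.abs(r.read_joint_velocities()).max(),r.read_time_s());r.job_done()
```

```text
0.4592872951739703 0.001706752814838495 27.875
the job is handed in; nothing more can be done
```

I clamped the frame, raised the table and handed the job in at 27.9 s. The gripper was still holding the red grip with the lever straight up.

- **Crank:** I held the crank handle and wound it clockwise from about 1.74 to about 6.05 rad. From the spring figures given, that puts the pad force at about 12 N. I could not measure that force directly.
- **Lever:** I held the red grip by its two ends (40 N grip) and swung it along its arc to 0.873 rad. Tool position was within 1 mm of the planned arc, and grip opening stayed near 39 mm throughout.

| Last check | Result |
|---|---|
| Table top height | 97.9–98.7 mm (90 mm nominal at rest), so about 8–9 mm of lift |
| Grip against pivot | directly above it in the wrist view |
| Arm motion | joint speeds at most 0.002 rad/s |
| Spool, cone, mug, snips | within about 10 mm of their first readings, which is within detection scatter |

The lever angle comes from my estimate of the pivot, not from a joint reading. I'd expect it to be off by about 0.03 rad, against the 0.15 rad allowed. Some network readings were wrong and I left them out. Among them were the first two-view pivot height, the first frame position, a "mug" and "snips" reported on the grip, and a "lever_pivot" reported on the arm.

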